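# Draw the hooked flush bolt and throw back the second leaf of a parts chest

## Robot

A 6-joint arm with a two-finger parallel gripper is mounted at the origin on the work surface. World frame = base frame: x ahead of the robot, y to its left, z up, the work surface at z = 0. Lengths are in m, angles in rad, forces in N, time in s.
With the tool pointing down it reaches from about 0.3 to 0.825 m from the base axis. Payload 5.4 kg.
Tool frame: the origin (TCP) lies at the centre of the arm's flange, where the gripper is bolted on; the fingertips stand 190 mm ahead of it and the grasp point (between the pads) lies r.pinch_z ahead of it (r.pinch_z is the distance from the TCP to the grasp point, in m); y points along the fingers, x is the direction in which the jaws open and shut, and the axes are right-handed (so a half turn about y gives the same grasp; the last joint's range is limited). The gripper opens to 92 mm and grips with 3 to 60 N. Pads are 20 mm wide; open, the fingers measure 128 mm over their backs; the gripper's body (75 mm by 189 mm) begins 69 mm behind the grasp point.
Start: joints at [1.028, 0.158, 1.597, -0, 1.386, -0.21], TCP at [0.188, 0.543, 0.405] pointing down, gripper open.
Joint ranges: [-2.91, 2.91], [-0.94, 2.29], [0.18, 2.7], [-1.29, 4.43], [0.17, 2.64], [-3, 3]. Speed limits (rad/s): [2.57, 2.57, 3.14, 3.14, 3.14, 3.14].

## Interface

Orientations are given as a rotation vector (axis times angle).
In Python, from cell import r, eyes, finder gives the robot as it stands.
- The arm moves only by the tool send_rows, never from a script. Its argument "commands" is a list of rows, each a list of 3 entries, a list of its own where there are three numbers: the finger opening in mm, from 0 to 91.9, then the shift along the tool's x, y, z in mm, then the turn, a rotation vector about the tool's x, y, z in units of 5 degrees (1.0 is 5 degrees). A call has 1 to 12 rows; each row is the pose to reach, as a shift and turn from the pose commanded when the call began, along the tool's axes at that moment; what a row does not reach only later rows make up. A row lasts 1/10 s, in which the tool goes at most 50 mm and 8.59 degrees, less where a joint would pass 70% of its speed; a pose out of reach is approached as far as the arm can. A call with a gripper value outside its range is refused whole. The fingers move at their own pace and stop on an object; "grip_force" is the grip in N (left out, the last holds). Time passes only in rows, so rows that repeat a pose let the fingers close. It gives the time, the measured TCP pose, the force and the opening at its end, in the units of the state.
- r.observe(): the state, without advancing time (a new reading comes with each control period).
- eyes.capture(name): name is "side" or "top" or "wrist"; returns the picture (480x640x3 uint8, red, green, blue); there is no depth.
- eyes.camera_params(name): a dict with "fx", "fy", "cx", "cy" (pixels), "pose" (4x4, takes a point from camera to world coordinates); the wrist camera has in their place "hand_eye" (4x4, takes a point from camera to tool coordinates, whose origin is the TCP and whose axes are the tool frame's). Camera axes: x right, y up, looking along -z (the intrinsics and any distortion apply to the point x, -y, -z); pixel columns grow to the right and rows downward; lengths in m; the calibration is good to about 2 mm. A picture is of the moment at which its call begins: read the wrist's pose just before it. camera_params takes no time and is no camera call.
- r.sign_off(): hands the job in, once; it reports no verdict.
Trained networks look in the newest picture that a camera, given by its name, has taken for a name from the list of things; names that differ only in an ending like _2 or _b are one class to them, and where a whole thing is asked for, a point or a joint stands for the part that bears it (a point fixed in the world has none). Each returns a list of dicts, best first, with "confidence" (0 to 1); they miss things now and then, are a little off and sometimes report something else, mostly with a low value. They report only what shows in the picture. A call takes as long as a camera call.
- finder.boxes_of(target, camera): "point" ([x, y, z] in m, in world coordinates, good to about 4 mm: the middle of the surface that is visible of it).
The state is a dict: "time_s": time; "joints": joint angles; "qd": joint speeds; "effort": joint torques, N m; "ee_pos": TCP position; "tool_rot": TCP orientation; "force": force on the tool from outside, world axes, zero at the start; "moment": the same for the moment, N m; "grip_width": finger opening in m.
Only numpy, scipy, OpenCV 4.12 (cv2) and the standard library are available. Lean on these libraries where they do the work, as an engineer would, in place of code of your own. Each camera call takes 0.05 s, during which the arm holds its last target.

## Task

The parts chest on the bench has a two-leaf top: one leaf already stands open, the other is still held down by its hooked flush bolt (orange grip). Ease that leaf down against its rubber buffers just enough to unhook the bolt, without squashing it hard onto the rim, draw the bolt fully back, then lift the leaf up and over its balance point so that it stays open by itself; leave the bolt drawn, the other leaf open and everything else where it is.

Things in the scene. Friction and masses are not known exactly. Their poses are not given: they have to be found in the camera images.
- chest: Green steel parts chest fixed to the bench, 270 (x) by 370 (y) by 100 mm high. Origin: centre of its underside, z up. The closed (passive) leaf covers its -y half and hinges along the -y side; the open (active) leaf hinges along the +y side. Both hinge lines run along the chest's x, 108 mm above the bench, 175 mm from the middle.
- leaf (a joint): Angle of the passive leaf (rad): 0 level, positive opens (the free edge at the chest's middle rises and swings over to -y). About 0.07 while bolted down against sprung rubber buffers; the bolt's hook clears below about 0.03; at -0.04 it is squashed on the rim (not allowed). Unbolted it rests at 0.08 to 0.10. Falls shut below about 1.4, falls open past 1.55; stop at 1.95.
- bolt (a joint): Draw of the hooked bolt (m): 0 shot, 0.040 fully drawn; slides along chest -x, stays where left (friction about 2 N). Steel bar 113 by 14 by 12 mm on the passive leaf. A 5 mm tooth on top of its nose hooks behind the keeper, so it draws only some 3 mm until the leaf is pressed down. Nose clear of the keeper once drawn 26 mm: keep the leaf pressed until then.
- bolt_grip (a point): Middle of the bolt's orange grip: round bar 18 mm thick, 50 mm long along chest x, on a neck 10 mm wide on the bolt bar; its axis is 39 mm above the leaf's top face (45 mm from the hinge plane), 148 mm from the hinge line. Moves with bolt and leaf. Pushed down some 6 mm (about 8 N) the hook clears; 16 mm (about 18 N) squashes the leaf on the rim.
- bar_grip (a point): Middle of the passive leaf's lifting bar: round steel, 14 mm thick, 90 mm long along chest x, on a post at each end; its axis is 42 mm above the leaf's top face (48 mm from the leaf's hinge plane) and 150 mm from the hinge line along the leaf. Moves with the leaf.
- leaf_hinge (a point): Point on the passive leaf's hinge axis at the middle of the chest; the axis runs along chest x. The leaf is a steel panel 244 by 165 by 6 mm, 0.5 kg or so plus the bolt's 0.12 kg; its underside lies in the plane of the hinge axis.
- keeper (a point): Keeper: yellow steel bridge fixed to the chest's +x end, over the bolt's nose: 12 mm (x) by 40 mm (y), 10 mm thick; this point is the middle of its underside. On two legs.
- active (a joint): Angle of the active leaf (rad), 0 level, positive opens to the chest's +y side; stands open at its stop at 1.95, about 0.28 m above the bench at its upper edge.
- bearing: Loose steel bearing ring, 68 mm across, 22 mm high, lying in the chest. Origin centre of underside. Leave it.
- flange: Loose steel flange, 84 mm across, 57 mm high, standing in the chest. Origin centre of underside. Leave it.
- hammer: Hammer lying on the bench on the -y side, handle to its -x. Leave it.
- wrench: Wrench lying on the bench on the -y side. Leave it.
- can: Blue can, 72 mm across, 100 mm high, on the +y side. Leave it.
- drift: Brass drift, a round bar 18 mm thick and 150 mm long lying on the bench on the +y side. Leave it.
- carton: Small cardboard box, 90 by 70 by 60 mm, on the +y side. Leave it.

How it is judged:
By the outcome, as a careful person would: the job done as asked, in the order asked, and still so for the second after the job is handed in, with the robot touching nothing.
It also fails if it takes over 51 s, if anything falls off the work surface, if the arm or the gripper's body presses on something with over 40 N, if the wrist force passes 120 N, or if a joint passes its speed limit or range.

## Working session

There is one attempt and no reset: what is moved stays moved. The work goes in short steps, Python scripts to look and compute and a tool call to move; the robot and the scene stay as the last step left them, time stands still between calls to the robot, and variables do not carry over. Pictures are saved under pics/ and viewed, and the job is handed in when it is done.

Besides the shell and the picture viewer there is one more tool, called by a JSON object that holds its "op" and its "data", one argument or row to a line. send_rows: Moves the arm, as the interface text tells. Its arguments: {"type":"object","properties":{"commands":{"type":"array","items":{"type":"array"}},"grip_force":{"type":"number"}},"required":["commands"]}

```bash
ls; mkdir -p pics
python3 - <<'E'
from cell import r, eyes, finder
import cv2
print(r.observe(), r.pinch_z)
for n in ("side","top","wrist"):
    im=eyes.capture(n); cv2.imwrite(f"pics/a_{n}.png",im[:,:,::-1])
    print(n,eyes.camera_params(n))
    if n!="wrist":
        for t in ("chest","bolt_grip","bar_grip","keeper","leaf_hinge","leaf","bolt"):
            print(n,t,[(d['confidence'],d['point']) for d in finder.boxes_of(t,n)][:2])
print(r.observe()['time_s'])
E
```

```text
pics
{'time_s': 0.0, 'joints': array([ 1.02791998e+00,  1.59043707e-01,  1.59823036e+00, -2.94428038e-05,
        1.38618939e+00, -2.10061479e-01]), 'qd': array([ 1.01603330e-03,  4.99438182e-04,  7.66521942e-05,  4.81361109e-05,
        1.86506264e-03, -5.31405533e-04]), 'effort': array([-1.49049381e-03, -3.85556316e+01, -3.22113740e+01,  7.01172114e-02,
        3.76239396e-02, -1.01155697e-04]), 'ee_pos': array([0.18771094, 0.54320309, 0.40372253]), 'tool_rot': array([-1.3492538 , -0.95932961,  0.96215287]), 'force': array([-0.05366793, -0.33050492,  0.36914384]), 'moment': array([ 0.01054157, -0.06892037,  0.03511714]), 'grip_width': 0.09194415041020396} 0.1714
side {'fx': 486.7569323165397, 'fy': 486.7569323165397, 'cx': 312.7837380226652, 'cy': 234.76588304755754, 'pose': array([[ 0.97209154, -0.1699256 ,  0.1617508 ,  0.71209197],
       [ 0.23457609,  0.71424168, -0.65941859, -0.80679109],
       [-0.00347706,  0.67895811,  0.73416878,  1.03371228],
       [ 0.        ,  0.        ,  0.        ,  1.        ]])}
side chest []
side bolt_grip [(0.87, [0.6378, 0.0641, 0.1413])]
si
[... 753 characters left out ...]
0052, 0.1226])]
top keeper [(0.95, [0.5515, 0.1455, 0.1196])]
top leaf_hinge [(0.73, [0.5639, 0.0022, 0.1244]), (0.6, [0.5286, 0.3117, 0.2189])]
top leaf [(0.74, [0.5606, 0.0103, 0.1211])]
top bolt [(0.68, [0.6358, 0.0693, 0.1669])]
wrist {'fx': 403.05891396384743, 'fy': 403.05891396384743, 'cx': 319.6304527965201, 'cy': 244.1225660749514, 'hand_eye': array([[ 9.99999819e-01,  6.00517682e-04, -2.09471661e-05,
        -1.06929400e-03],
       [-1.76124602e-04,  2.59601953e-01, -9.65715691e-01,
         2.11191334e-02],
       [-5.74491422e-04,  9.65715520e-01,  2.59602012e-01,
         7.42049150e-02],
       [ 0.00000000e+00,  0.00000000e+00,  0.00000000e+00,
         1.00000000e+00]])}
0.85
```

View pics/a_side.png

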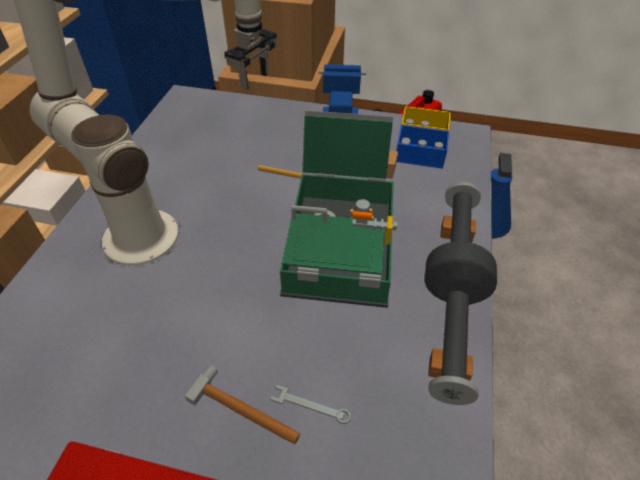

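View pics/a_top.png

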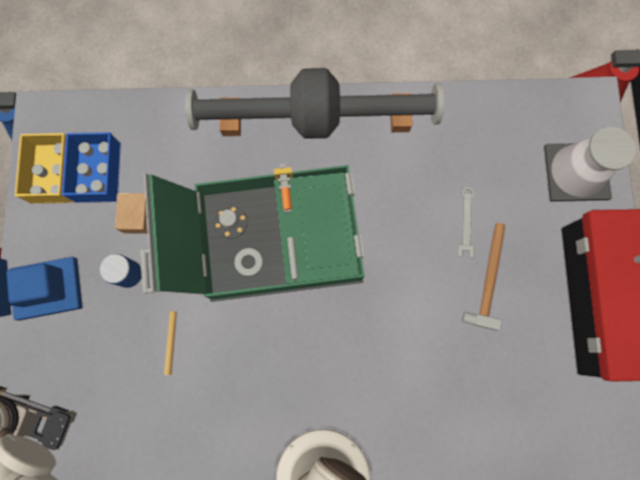

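Run:
```python
import cv2
a=cv2.imread('pics/a_side.png');cv2.imwrite('pics/a_side_z.png',cv2.resize(a[100:350,130:400],(800,741),interpolation=cv2.INTER_CUBIC)[:600])
a=cv2.imread('pics/a_top.png');cv2.imwrite('pics/a_top_z.png',cv2.resize(a[60:260,190:390],(600,600),interpolation=cv2.INTER_CUBIC))
```

```text
(no output)
```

View pics/a_side_z.png

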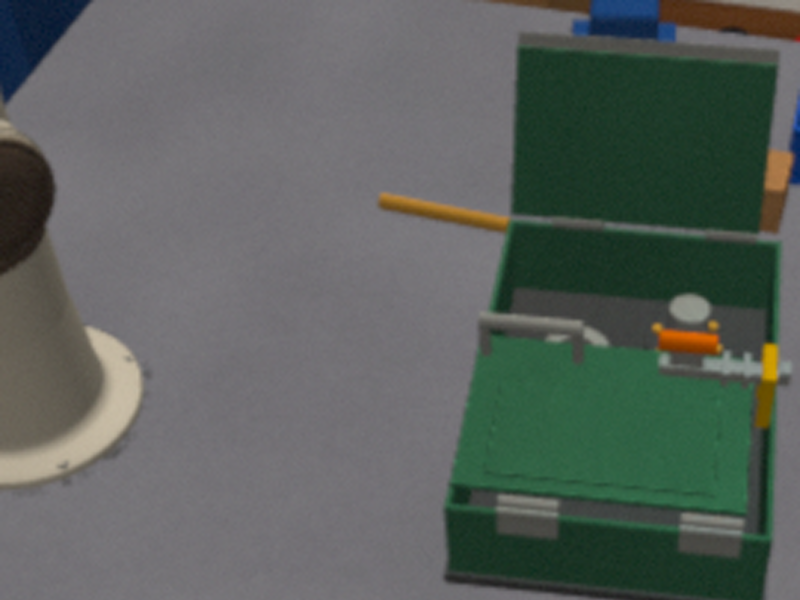

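View pics/a_top_z.png

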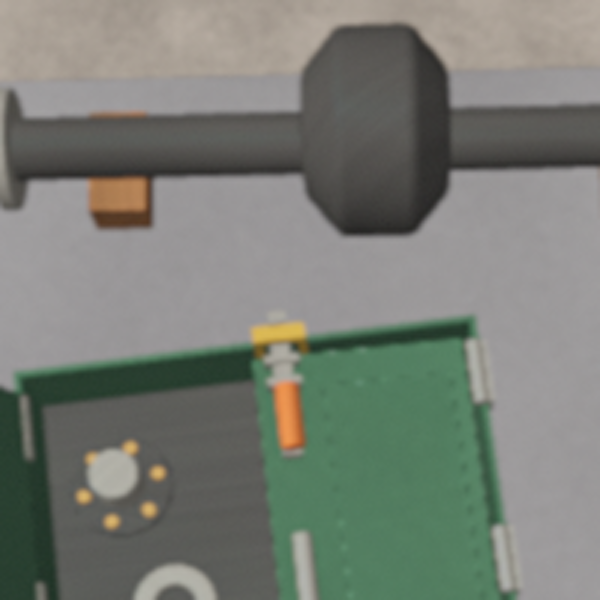

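```bash
cat > h.py <<'E'
import numpy as np, cv2
from scipy.spatial.transform import Rotation as R
from scipy.optimize import least_squares
from cell import r, eyes, finder
def ray(cam,uv):
    p=eyes.camera_params(cam); P=p['pose']
    d=np.array([(uv[0]-p['cx'])/p['fx'],-(uv[1]-p['cy'])/p['fy'],-1.])
    return P[:3,3],P[:3,:3]@(d/np.linalg.norm(d))
def proj(cam,X):
    p=eyes.camera_params(cam); P=p['pose']
    c=(np.asarray(X)-P[:3,3])@P[:3,:3]
    return np.stack([p['cx']+p['fx']*c[...,0]/-c[...,2],p['cy']-p['fy']*c[...,1]/-c[...,2]],-1)
def onz(cam,uv,z):
    o,d=ray(cam,uv); return o+d*(z-o[2])/d[2]
def tri(uvs):
    A=np.zeros((3,3));b=np.zeros(3)
    for cam,uv in uvs.items():
        o,d=ray(cam,uv);M=np.eye(3)-np.outer(d,d);A+=M;b+=M@o
    return np.linalg.solve(A,b)
def orange(im):
    h=cv2.cvtColor(im,cv2.COLOR_RGB2HSV)
    return (h[...,0]>4)&(h[...,0]<13)&(h[...,1]>190)&(h[...,2]>150)
E
python3 - <<'E'
from h import *
cs=[(347.7,166.7),(362,279),(196,187),(209,298)]
for c in cs: print(onz('top',c,0.1).round(4))
uv={}
for n in('side','top'):
    im=cv2.imread(f'pics/a_{n}.png')[:,:,::-1].copy();m=orange(im).astype(np.uint8)
    k,l,s,c=cv2.connectedComponentsWithStats(m)
    for i in range(1,k):
        if s[i,4]>20: print(n,s[i],c[i])
E
python3 - <<'E'
import cv2
a=cv2.imread('pics/a_top.png');cv2.imwrite('pics/a_top_z2.png',cv2.resize(a[150:310,130:370],(800,533),interpolation=cv2.INTER_CUBIC))
E
```

```text
[ 0.7182 -0.0743  0.1   ]
[ 0.4487 -0.0985  0.1   ]
[0.676  0.2873 0.1   ]
[0.4121 0.2513 0.1   ]
```

View pics/a_top_z2.png

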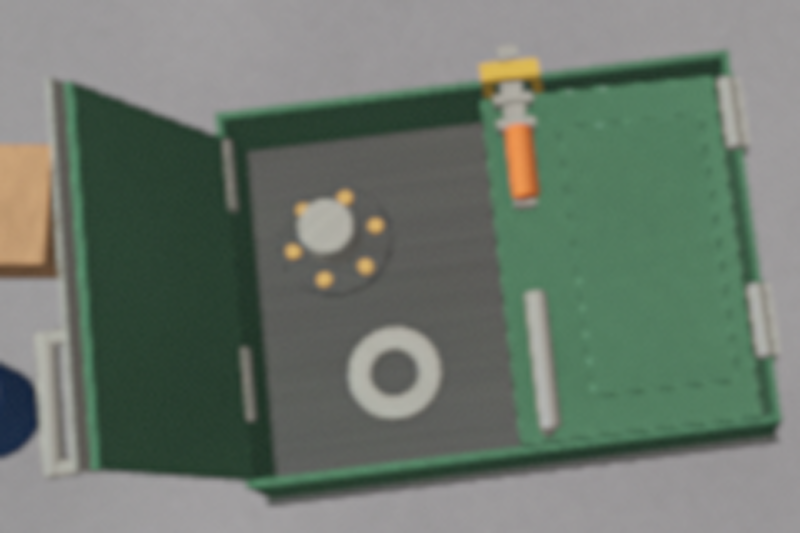

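Run:
```python
from h import *
T=lambda u,v:(130+u/3.3333,150+v/3.3333)
S=lambda u,v:(130+u/2.963,100+v/2.963)
rim=[((135,185),T(218,117)),((135,-185),T(727,53)),((-135,-185),T(776,422)),((-135,185),T(248,485))]
rs=[((135,-185),S(770,538)),((-135,-185),S(448,505)),((135,185),S(779,240)),((-135,185),S(508,224))]
def W(p,q):
    x,y,a=p;q=np.asarray(q)/1000.
    return np.array([x+np.cos(a)*q[0]-np.sin(a)*q[1],y+np.sin(a)*q[0]+np.cos(a)*q[1],q[2]])
def f(p):
    e=[]
    for q,uv in rim: e+=list(proj('top',W(p,(*q,100)))-uv)
    for q,uv in rs: e+=list(proj('side',W(p,(*q,100)))-uv)
    return np.array(e)
s=least_squares(f,[.56,.09,.1],loss='soft_l1');print(s.x.round(4));print(f(s.x).reshape(-1,2).round(1))
c=s.x
def loc(X):
    X=np.asarray(X);d=X[:2]-c[:2];a=c[2]
    return np.array([np.cos(a)*d[0]+np.sin(a)*d[1],-np.sin(a)*d[0]+np.cos(a)*d[1],X[2]])*1000
g={}
for n,(A,B) in {'grip':((T(517,124),S(719,343)),(T(526,201),S(659,340))),'bar':((T(534,290),S(583,330)),(T(548,431),S(482,321)))}.items():
    a=tri({'top':A[0],'side':A[1]});b=tri({'top':B[0],'side':B[1]});print(n,a.round(4),b.round(4),loc(a).round(1),loc(b).round(1))
np.save('c.npy',c)
```

```text
[0.569  0.0941 0.1052]
[[-1.4 -1.2]
 [ 0.1 -1. ]
 [ 1.5 -0. ]
 [-0.9  1.2]
 [ 0.2  0.6]
 [-2.2  0.4]
 [ 0.2  0.1]
 [-0.2 -2.1]]
grip [0.6517 0.0718 0.1647] [0.6001 0.0668 0.1608] [ 79.9 -30.9 164.7] [ 28.1 -30.4 160.8]
bar [0.5365 0.0612 0.1645] [0.4457 0.0543 0.1605] [-35.7 -29.4 164.5] [-126.8  -26.6  160.5]
```

```bash
cat >> h.py <<'E'
C=np.load('c.npy'); YAW=0.100
def W(q):
    x,y,a=C;q=np.asarray(q)/1000.
    return np.array([x+np.cos(a)*q[0]-np.sin(a)*q[1],y+np.sin(a)*q[0]+np.cos(a)*q[1],q[2]])
def loc(X):
    d=np.asarray(X)[:2]-C[:2];a=C[2]
    return np.array([np.cos(a)*d[0]+np.sin(a)*d[1],-np.sin(a)*d[0]+np.cos(a)*d[1],X[2]])*1000
def Rt(tilt=0.,s=1):
    # tool y down (tilt about chest x: positive leans the wrist toward -y), tool x along s*chest y
    M=np.array([[0,0,s],[s,0,0],[0,-1,0]]).astype(float) # rows world; cols tool x,y,z
    M=np.stack([[0,s,0],[0,0,-1],np.cross([0,s,0],[0,0,-1])],1).astype(float)
    return R.from_rotvec([0,0,YAW])*R.from_rotvec([tilt,0,0])*R.from_matrix(M)
def pose():
    o=r.observe();return np.array(o['ee_pos']),R.from_rotvec(o['tool_rot']),o
def pinch():
    p,q,o=pose();return loc(p+q.apply([0,r.pinch_z,0]))
def need(pl,tilt=0.,s=1):
    p,q,o=pose();Q=Rt(tilt,s)
    t=W(pl)-Q.apply([0,r.pinch_z,0])
    return (q.inv().apply(t-p)*1000).round(1),(np.degrees((q.inv()*Q).as_rotvec())/5).round(3)
E
python3 - <<'E'
from h import *
p,q,o=pose();print(q.as_matrix().round(3));print(pinch())
for s in(1,-1):
  for pl in([54,-30,270],[54,-30,163]): print(s,need(pl,0,s))
E
```

```text
[[ 0.327  0.    -0.945]
 [ 0.945  0.     0.327]
 [ 0.    -1.     0.   ]]
[-331.8245129   486.86234437  233.34991631]
1 (array([-304.4,  -36.7, -568.6]), array([ 0.000e+00, -4.959e+00,  1.000e-03]))
1 (array([-304.4,   70.3, -568.6]), array([ 0.000e+00, -4.959e+00,  1.000e-03]))
-1 (array([-304.4,  -36.7, -568.6]), array([-1.0000e-03,  3.1041e+01,  0.0000e+00]))
-1 (array([-304.4,   70.3, -568.6]), array([-1.0000e-03,  3.1041e+01,  0.0000e+00]))
```

{"op": "send_rows", "data": {
  "commands": [
    [60,[0,-60,0],[0,0,0]],
    [60,[0,-120,0],[0,0,0]],
    [60,[-20,-120,-40],[0,-0.5,0]],
    [60,[-60,-120,-110],[0,-1.5,0]],
    [60,[-100,-120,-190],[0,-2.5,0]],
    [60,[-130,-120,-240],[0,-3.5,0]],
    [60,[-155,-120,-285],[0,-4.5,0]],
    [60,[-178,-120,-330],[0,-4.96,0]],
    [60,[-200,-120,-375],[0,-4.96,0]],
    [60,[-222,-120,-420],[0,-4.96,0]],
    [60,[-245,-120,-465],[0,-4.96,0]],
    [60,[-268,-120,-510],[0,-4.96,0]]
  ]
}}

```text
time_s: 2.05
ee_pos: [0.5268, 0.1804, 0.5249]
tool_rot: [-1.161, -1.283, 1.282]
force: [1.1, 1.6, -0.5]
grip_width: 0.0597
```

Run:
```python
from h import *
p,q,o=pose();print(o['time_s'],p,o['joints'],o['force'],pinch(),o['grip_width'])
print(need([54,-30,230]))
```

```text
2.05 [0.52684241 0.18042933 0.52491365] [ 1.12912903e-01  5.99232501e-02  1.46932260e+00  1.47048623e-04
  1.61173319e+00 -1.55772979e+00] [ 1.08337063  1.64623165 -0.48359433] [-32.74175169  90.26933936 353.5136843 ] 0.059687776095969244
(array([-119.8,  123.5,  -87.4]), array([ 0.007, -0.002,  0.002]))
```

{"op": "send_rows", "data": {
  "commands": [
    [60,[-40,20,-30],[0,0,0]],
    [60,[-80,40,-60],[0,0,0]],
    [60,[-115,70,-85],[0,0,0]],
    [60,[-120,100,-87],[0,0,0]],
    [60,[-120,118,-87],[0,0,0]],
    [60,[-120,118,-87],[0,0,0]],
    [60,[-120,118,-87],[0,0,0]]
  ]
}}

```text
time_s: 2.75
ee_pos: [0.6244, 0.0717, 0.4073]
tool_rot: [-1.16, -1.283, 1.282]
force: [-0.1, -0.1, 0.6]
grip_width: 0.0596
```

Run:
```python
from h import *
p,q,o=pose();print(o['time_s'],p,o['joints'],o['force'],pinch(),o['grip_width'])
im=eyes.capture('wrist');cv2.imwrite('pics/b_w.png',im[:,:,::-1])
im=eyes.capture('side');cv2.imwrite('pics/b_s.png',cv2.resize(im[100:300,200:440],(720,600))[:,:,::-1])
P=eyes.camera_params('wrist');H=P['hand_eye']
def pw(X):
    t=q.inv().apply(X-p);c=H[:3,:3].T@(t-H[:3,3]);return np.array([P['cx']+P['fx']*c[0]/-c[2],P['cy']-P['fy']*c[1]/-c[2]])
for x in([29,-30.5,163],[79,-30.5,163],[54,-30.5,163],[-36,-29,166.5],[-126,-29,166.5]): print(x,pw(W(x)))
print(need([54,-30,163]))
```

```text
2.75 [0.62436965 0.07169207 0.40733516] [-7.76505707e-02  2.93390861e-01  1.43363165e+00  7.66653270e-05
  1.41425455e+00 -1.74871668e+00] [-0.11510215 -0.09606774  0.64576269] [ 52.77507027 -28.13349889 235.93517355] 0.059640715907697
[29, -30.5, 163] [316.0022623  228.35365599]
[79, -30.5, 163] [316.65991626 309.70330158]
[54, -30.5, 163] [316.34017352 270.15216904]
[-36, -29, 166.5] [317.85222723 107.20558458]
[-126, -29, 166.5] [316.53981597 -99.37921986]
(array([-2.1, 74.6, -0.8]), array([ 0.04 ,  0.009, -0.007]))
```

View pics/b_w.png

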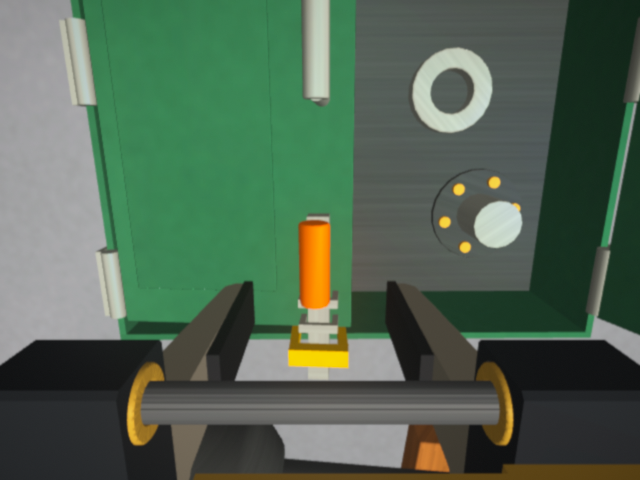

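View pics/b_s.png

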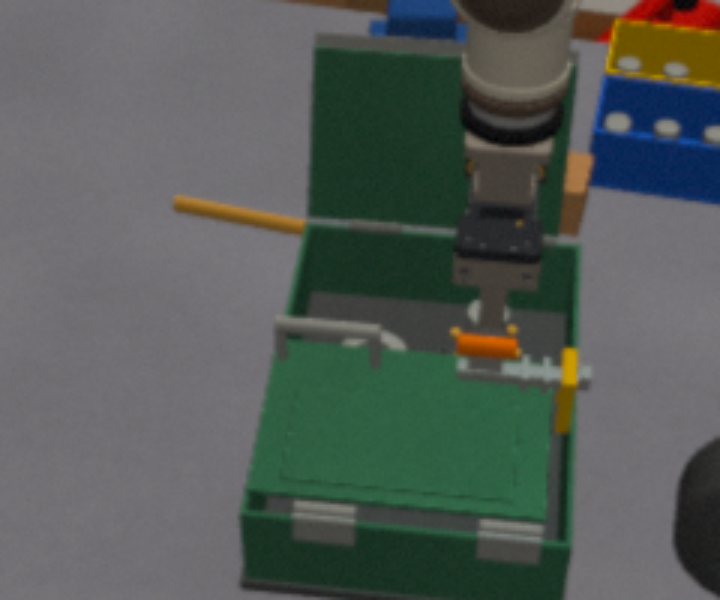

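{"op": "send_rows", "data": {
  "commands": [
    [60,[-2,30,1],[0,0,0]],
    [60,[-3,55,2],[0,0,0]],
    [60,[-3,68,2],[0,0,0]],
    [60,[-3,73,2],[0,0,0]],
    [60,[-3,73,2],[0,0,0]]
  ]
}}

```text
time_s: 3.35
ee_pos: [0.6228, 0.0686, 0.3344]
tool_rot: [-1.161, -1.283, 1.282]
force: [-0.2, 0.1, 0.0]
grip_width: 0.0598
```

Run:
```python
from h import *
p,q,o=pose();print(o['time_s'],o['force'],pinch(),o['grip_width'])
im=eyes.capture('wrist');cv2.imwrite('pics/c_w.png',im[:,:,::-1])
im=eyes.capture('side');cv2.imwrite('pics/c_s.png',cv2.resize(im[150:270,280:424],(720,600),interpolation=cv2.INTER_CUBIC)[:,:,::-1])
```

```text
3.35 [-0.19653205  0.1213115   0.01542142] [ 51.01025892 -31.10122046 162.97249859] 0.05984998921625767
```

View pics/c_w.png

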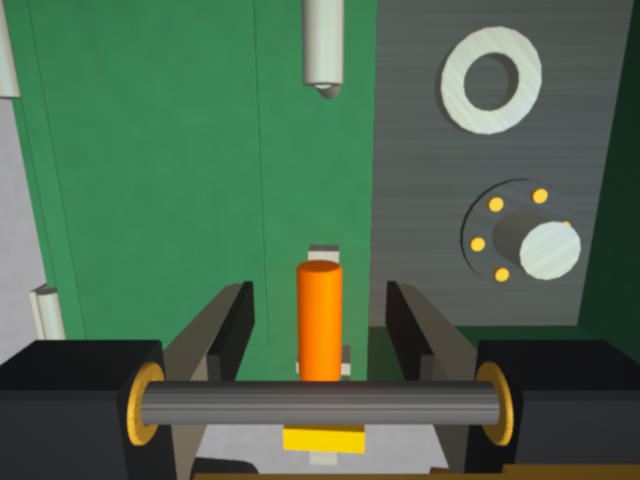

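View pics/c_s.png

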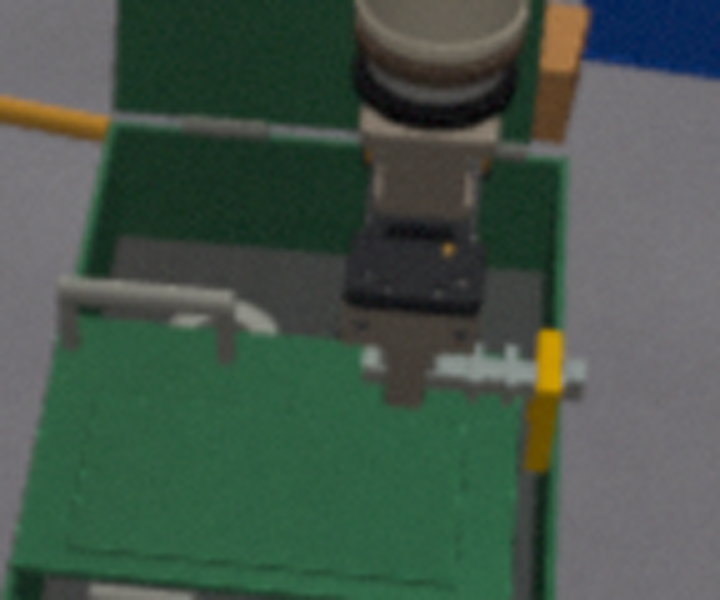

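{"op": "send_rows", "data": {
  "commands": [
    [15,[0,0,0],[0,0,0]],
    [15,[0,0,0],[0,0,0]],
    [15,[0,0,0],[0,0,0]],
    [15,[0,0,0],[0,0,0]],
    [15,[0,0,0],[0,0,0]],
    [15,[0,0,0],[0,0,0]]
  ],
  "grip_force": 35
}}

```text
time_s: 4.05
ee_pos: [0.6226, 0.0683, 0.3337]
tool_rot: [-1.16, -1.282, 1.283]
force: [0.5, -1.0, -0.3]
grip_width: 0.017
```

{"op": "send_rows", "data": {
  "commands": [
    [10,[0,2,0],[0,0,0]],
    [10,[0,4,0],[0,0,0]],
    [10,[0,6,0],[0,0,0]],
    [10,[0,7,0],[0,0,0]],
    [10,[0,8,0],[0,0,0]],
    [10,[0,8,0],[0,0,0]],
    [10,[0,8,0],[0,0,0]]
  ]
}}

```text
time_s: 4.75
ee_pos: [0.6227, 0.0697, 0.3276]
tool_rot: [-1.159, -1.285, 1.281]
force: [-3.8, 5.9, 9.9]
grip_width: 0.0171
```

Run:
```python
from h import *
p,q,o=pose();print(o['time_s'],o['force'],pinch(),o['grip_width'])
im=eyes.capture('side');cv2.imwrite('pics/d_s.png',cv2.resize(im[150:270,280:424],(720,600),interpolation=cv2.INTER_CUBIC)[:,:,::-1])
```

```text
4.75 [-3.82756528  5.87207018  9.91413845] [ 51.15720976 -29.47207696 156.19339099] 0.017082121323563074
```

View pics/d_s.png

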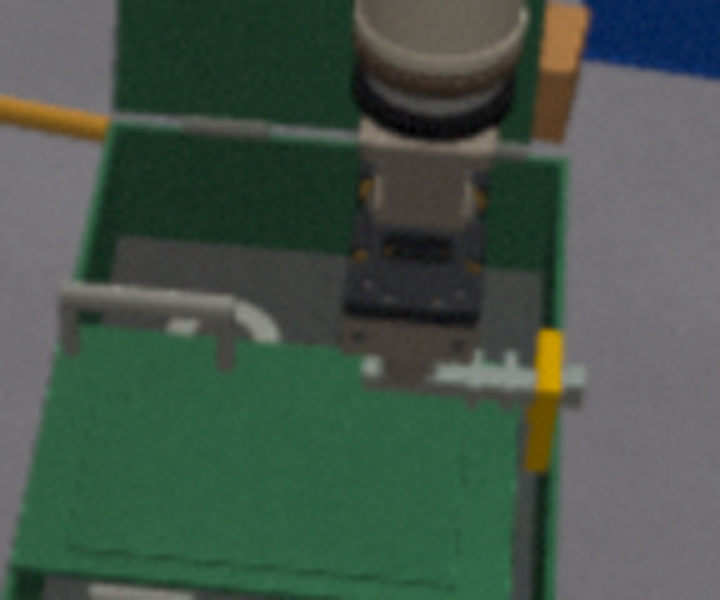

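{"op": "send_rows", "data": {
  "commands": [
    [10,[1,1,0],[0,0,0]],
    [10,[1.5,2,0],[0,0,0]],
    [10,[2,2.5,0],[0,0,0]],
    [10,[2,2.5,0],[0,0,0]],
    [10,[2,2.5,3],[0,0,0]],
    [10,[2,2.5,6],[0,0,0]],
    [10,[2,2.5,9],[0,0,0]],
    [10,[2,2.5,9],[0,0,0]]
  ]
}}

```text
time_s: 5.6
ee_pos: [0.6145, 0.0698, 0.3262]
tool_rot: [-1.165, -1.288, 1.28]
force: [-0.4, 2.6, 9.0]
grip_width: 0.0171
```

Run:
```python
from h import *
p,q,o=pose();print(o['time_s'],o['force'],pinch(),o['grip_width'])
im=eyes.capture('side');cv2.imwrite('pics/e_s.png',cv2.resize(im[150:270,280:424],(720,600),interpolation=cv2.INTER_CUBIC)[:,:,::-1])
```

```text
5.6 [-0.38099931  2.56144037  9.04193471] [ 43.76684337 -28.97032574 154.78094543] 0.01709298933652876
```

View pics/e_s.png

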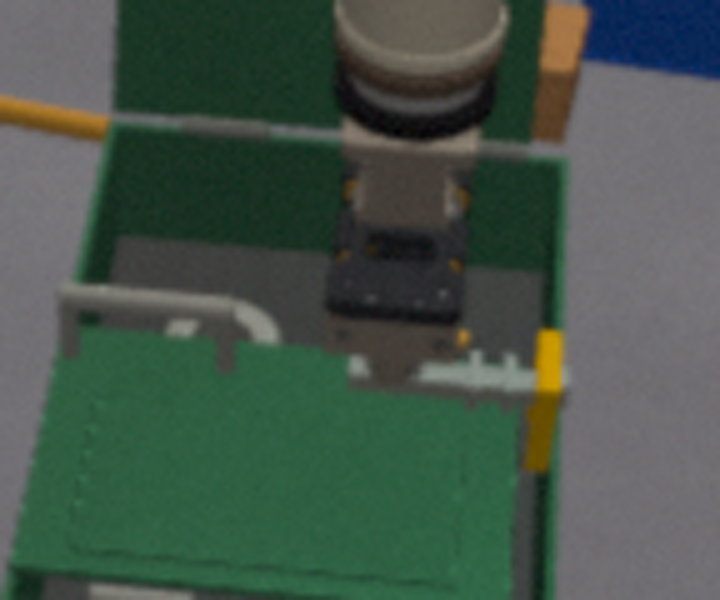

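{"op": "send_rows", "data": {
  "commands": [
    [10,[0,0,4],[0,0,0]],
    [10,[0,0,8],[0,0,0]],
    [10,[0,0,12],[0,0,0]],
    [10,[0,0,16],[0,0,0]],
    [10,[0,0,20],[0,0,0]],
    [10,[0,0,24],[0,0,0]],
    [10,[0,0,28],[0,0,0]],
    [10,[0,0,31],[0,0,0]],
    [10,[0,0,33],[0,0,0]],
    [10,[0,0,35],[0,0,0]],
    [10,[0,0,36],[0,0,0]],
    [10,[0,0,36],[0,0,0]]
  ]
}}

```text
time_s: 6.85
ee_pos: [0.5804, 0.0661, 0.3273]
tool_rot: [-1.171, -1.293, 1.276]
force: [8.9, 4.0, 8.4]
grip_width: 0.0168
```

Run:
```python
from h import *
p,q,o=pose();print(o['time_s'],o['force'],pinch(),o['grip_width'])
im=eyes.capture('side');cv2.imwrite('pics/f_s.png',cv2.resize(im[150:270,280:424],(720,600),interpolation=cv2.INTER_CUBIC)[:,:,::-1])
```

```text
6.85 [8.85225334 3.95467648 8.40060191] [ 10.86359572 -29.3104625  155.94173719] 0.01680742023607423
```

View pics/f_s.png

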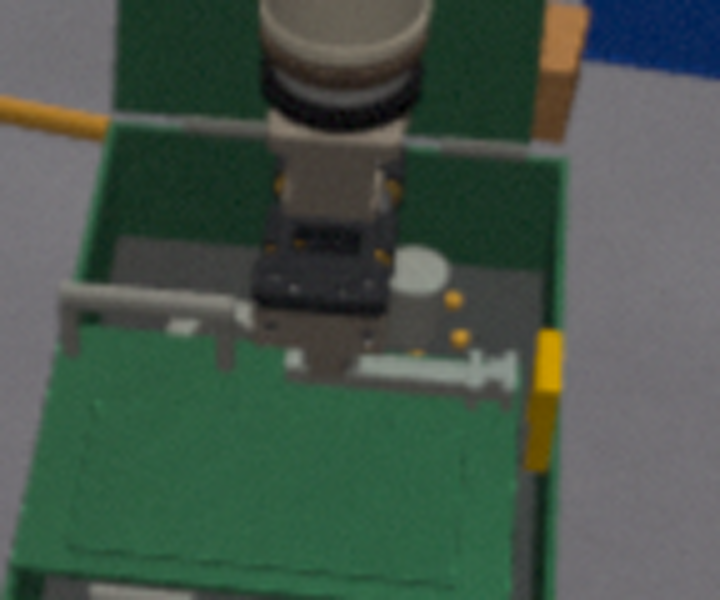

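{"op": "send_rows", "data": {
  "commands": [
    [10,[0,-2,-0.5],[0,0,0]],
    [10,[-1,-4,-1],[0,0,0]],
    [10,[-1,-7,-1.5],[0,0,0]],
    [10,[-2,-9,-1.5],[0,0,0]],
    [10,[-2,-10,-1.5],[0,0,0]],
    [50,[-2,-10,-1.5],[0,0,0]],
    [50,[-2,-10,-1.5],[0,0,0]],
    [50,[-2,-10,-1.5],[0,0,0]],
    [50,[-2,-30,-1.5],[0,0,0]],
    [50,[-2,-60,-1.5],[0,0,0]],
    [50,[-2,-80,-1.5],[0,0,0]],
    [50,[-2,-80,-1.5],[0,0,0]]
  ]
}}

```text
time_s: 8.1
ee_pos: [0.58, 0.064, 0.4065]
tool_rot: [-1.165, -1.287, 1.281]
force: [0.4, 0.1, 0.4]
grip_width: 0.0496
```

Run:
```python
from h import *
p,q,o=pose();print(o['time_s'],o['force'],pinch(),o['grip_width'])
im=eyes.capture('wrist');cv2.imwrite('pics/g_w.png',im[:,:,::-1])
im=eyes.capture('side');cv2.imwrite('pics/g_s.png',cv2.resize(im[150:270,280:424],(720,600),interpolation=cv2.INTER_CUBIC)[:,:,::-1])
P=eyes.camera_params('wrist');H=P['hand_eye']
def pw(X):
    t=q.inv().apply(X-p);c=H[:3,:3].T@(t-H[:3,3]);return np.array([P['cx']+P['fx']*c[0]/-c[2],P['cy']-P['fy']*c[1]/-c[2]])
for x in([-36,-30,169],[-126,-30,169]): print(x,pw(W(x)))
print(need([-82,-30,210]))
```

```text
8.1 [0.40707716 0.14551363 0.39633248] [  8.7829873  -31.38197994 235.06014419] 0.04961385859674422
[-36, -30, 169] [322.70365589 192.4014566 ]
[-126, -30, 169] [322.01772966   4.21751788]
(array([ 0.6, 21.1, 88.9]), array([-0.007,  0.   ,  0.001]))
```

View pics/g_w.png

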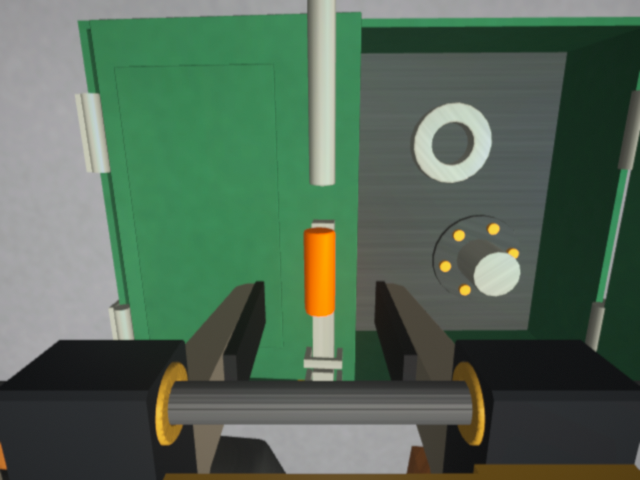

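View pics/g_s.png

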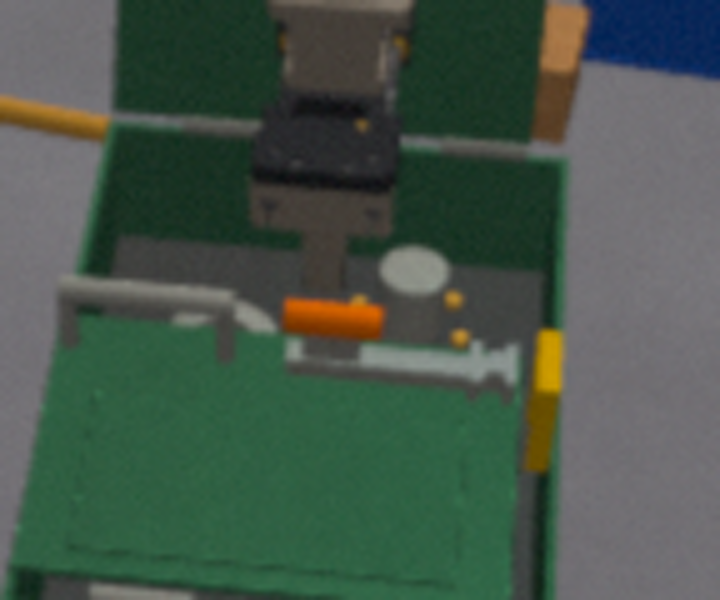

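{"op": "send_rows", "data": {
  "commands": [
    [50,[0,0,45],[0,0,0]],
    [50,[1,0,80],[0,0,0]],
    [50,[1,10,91],[0,0,0]],
    [50,[1,35,91],[0,0,0]],
    [50,[1,55,91],[0,0,0]],
    [50,[1,66,91],[0,0,0]],
    [50,[1,66,91],[0,0,0]]
  ]
}}

```text
time_s: 8.9
ee_pos: [0.4877, 0.056, 0.3343]
tool_rot: [-1.155, -1.279, 1.284]
force: [-1.8, -0.2, 0.2]
grip_width: 0.0496
```

Run:
```python
from h import *
p,q,o=pose();print(o['time_s'],o['force'],pinch(),o['grip_width'])
im=eyes.capture('wrist');cv2.imwrite('pics/i_w.png',im[:,:,::-1])
im=eyes.capture('side');cv2.imwrite('pics/i_s.png',cv2.resize(im[150:270,260:404],(720,600),interpolation=cv2.INTER_CUBIC)[:,:,::-1])
```

```text
8.9 [-1.84569264 -0.22105757  0.21484106] [-85.87792621 -29.16231807 162.88296232] 0.04963332078858087
```

View pics/i_w.png

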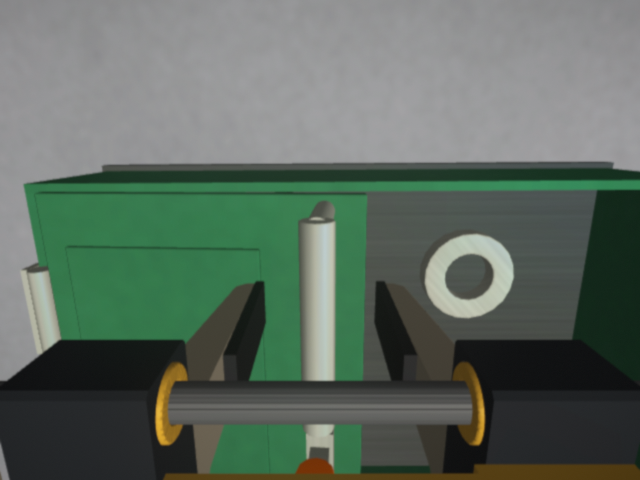

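View pics/i_s.png

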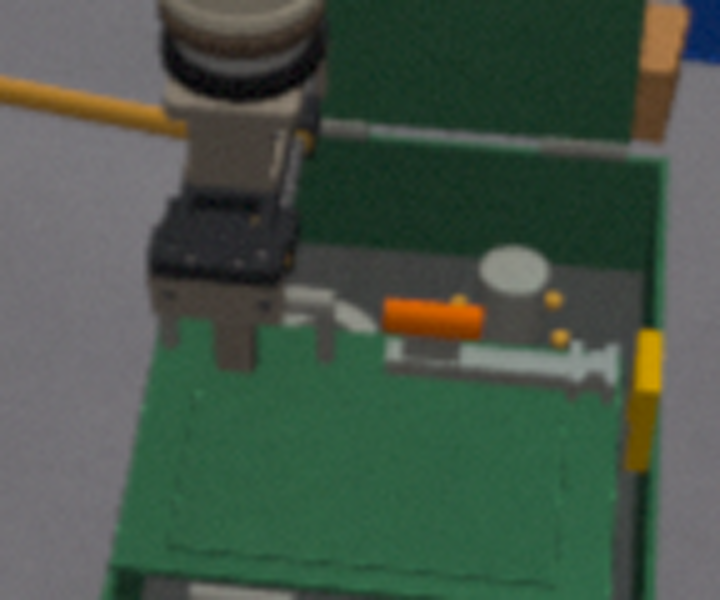

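{"op": "send_rows", "data": {
  "commands": [
    [50,[0,-5,0],[0,0,0]],
    [50,[0,-5,0],[0,0,0]],
    [9,[0,-5,0],[0,0,0]],
    [9,[0,-5,0],[0,0,0]],
    [9,[0,-5,0],[0,0,0]],
    [9,[0,-5,0],[0,0,0]],
    [9,[0,-5,0],[0,0,0]],
    [9,[0,-5,0],[0,0,0]]
  ],
  "grip_force": 20
}}

```text
time_s: 9.8
ee_pos: [0.4887, 0.0556, 0.3421]
tool_rot: [-1.161, -1.282, 1.283]
force: [-0.7, -2.3, -1.6]
grip_width: 0.0129
```

```bash
cat > arc.py <<'E'
from h import *
import sys
p,q,o=pose();pin=pinch();print(o['time_s'],o['force'],o['joints'].round(2),pin,o['grip_width'])
hy,hz=-175,108
# current angle from the pinch
th0=np.arctan2(pin[2]-hz,pin[1]-hy)-np.arctan2(48,150);rad=np.hypot(pin[2]-hz,pin[1]-hy)
print('theta',th0,'rad',rad,np.hypot(150,48))
t0=(Rt().inv()*q).as_rotvec(); print('tilt',t0)
ths=np.linspace(th0,float(sys.argv[1]),13)[1:]
tf=lambda th:0.6*np.clip((th-0.4)/1.2,0,1)
rr=rad+(np.hypot(150,48)-rad)*np.linspace(0,1,13)[1:]
for th,ra in zip(ths,rr):
    a=th+np.arctan2(48,150)
    s,w=need([pin[0],hy+ra*np.cos(a),hz+ra*np.sin(a)],tf(th))
    print(round(th,3),s.round(0),w.round(2))
E
python3 arc.py 0.5
```

```text
9.8 [-0.68164161 -2.25528907 -1.58741641] [-0.13 -0.    1.89 -0.    1.25 -1.8 ] [-83.90854872 -29.99026139 170.65630819] 0.012931765449655842
theta 0.09815211785917138 rad 157.96720307388821 157.49285698088025
tilt [ 1.83620849e-04 -8.28072394e-05  8.04432396e-04]
0.132 [-2. -5.  0.] [-0.    0.   -0.01]
0.165 [ -5. -10.   0.] [-0.    0.   -0.01]
0.199 [ -7. -14.  -0.] [-0.    0.   -0.01]
0.232 [-10. -19.  -0.] [-0.    0.   -0.01]
0.266 [-13. -23.  -0.] [-0.    0.   -0.01]
0.299 [-16. -28.  -0.] [-0.    0.   -0.01]
0.333 [-19. -32.  -0.] [-0.    0.   -0.01]
0.366 [-22. -36.  -0.] [-0.    0.   -0.01]
0.4 [-26. -40.  -0.] [-0.    0.   -0.01]
0.433 [-32. -44.  -0.] [-0.   0.  -0.2]
0.467 [-38. -48.  -0.] [-0.    0.   -0.39]
0.5 [-45. -51.  -0.] [-0.    0.   -0.58]
```

{"op": "send_rows", "data": {
  "commands": [
    [9,[-2,-5,0],[0,0,0]],
    [9,[-5,-10,0],[0,0,0]],
    [9,[-7,-14,0],[0,0,0]],
    [9,[-10,-19,0],[0,0,0]],
    [9,[-13,-23,0],[0,0,0]],
    [9,[-16,-28,0],[0,0,0]],
    [9,[-19,-32,0],[0,0,0]],
    [9,[-22,-36,0],[0,0,0]],
    [9,[-26,-40,0],[0,0,0]],
    [9,[-32,-44,0],[0,0,-0.2]],
    [9,[-38,-48,0],[0,0,-0.4]],
    [9,[-45,-51,0],[0,0,-0.6]]
  ]
}}

```text
time_s: 11.0
ee_pos: [0.4931, 0.0122, 0.3945]
tool_rot: [-1.115, -1.308, 1.241]
force: [0.4, 9.9, 1.6]
grip_width: 0.0131
```

```bash
python3 arc.py 0.95
python3 - <<'E'
from h import *
im=eyes.capture('side');cv2.imwrite('pics/j_s.png',cv2.resize(im[100:300,240:440],(600,600),interpolation=cv2.INTER_CUBIC)[:,:,::-1])
E
```

```text
11.0 [0.38075519 9.88480971 1.63794938] [-0.24 -0.05  1.83  0.06  1.38 -1.92] [-83.93254963 -63.68620776 223.34554051] 0.01314225123746008
theta 0.4934810434523325 rad 160.29770446559482 157.49285698088025
tilt [-0.00059551 -0.00088832 -0.05759491]
0.532 [-6. -4. -0.] [ 0.01  0.01 -0.09]
0.57 [-14.  -8.  -0.] [ 0.01  0.01 -0.31]
0.608 [-22. -12.  -0.] [ 0.01  0.01 -0.53]
0.646 [-30. -16.  -0.] [ 0.01  0.01 -0.75]
0.684 [-38. -19.  -0.] [ 0.01  0.01 -0.96]
0.722 [-46. -22.  -0.] [ 0.01  0.01 -1.18]
0.76 [-54. -24.  -0.] [ 0.01  0.01 -1.4 ]
0.798 [-63. -27.  -0.] [ 0.01  0.01 -1.62]
0.836 [-72. -29.  -0.] [ 0.01  0.01 -1.84]
0.874 [-80. -31.  -0.] [ 0.01  0.01 -2.06]
0.912 [-89. -33.  -0.] [ 0.    0.01 -2.27]
0.95 [-98. -34.  -0.] [ 0.    0.01 -2.49]
```

View pics/j_s.png

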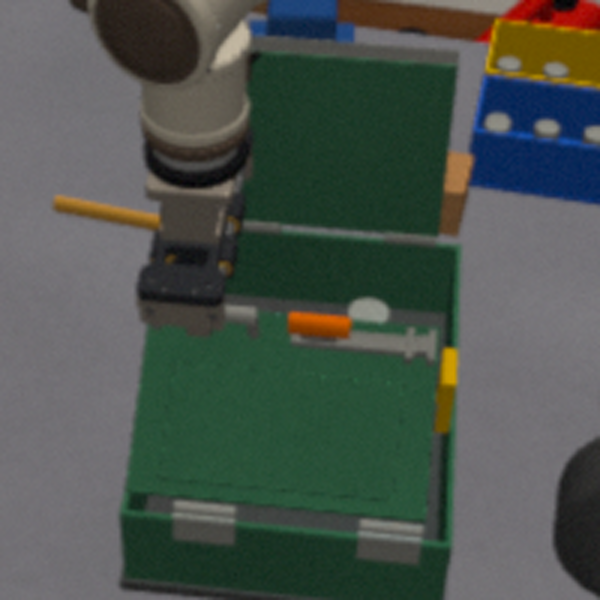

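```bash
cat > arc2.py <<'E'
from h import *
import sys
D=2.0
p,q,o=pose();pin=pinch();print(o['time_s'],o['force'],o['joints'].round(2),pin,o['grip_width'])
hy,hz=-174.,108.;RB=np.hypot(150,48);off=np.arctan2(48,150)
tl=-(Rt().inv()*q).as_rotvec()[2]
bar=pin[1:]+D*np.array([np.sin(tl),-np.cos(tl)])
th0=np.arctan2(bar[1]-hz,bar[0]-hy)-off;print('tilt',tl,'theta',th0,'rad',np.hypot(bar[1]-hz,bar[0]-hy))
n=int(sys.argv[2]) if len(sys.argv)>2 else 12
tf=lambda th:0.6*np.clip((th-0.4)/1.2,0,1)
for th in np.linspace(th0,float(sys.argv[1]),n+1)[1:]:
    a=th+off;t=tf(th)
    s,w=need([pin[0],hy+RB*np.cos(a)-D*np.sin(t),hz+RB*np.sin(a)+D*np.cos(t)],t)
    print(round(th,3),s.round(0),w.round(2))
E
python3 arc2.py 0.95
```

```text
11.05 [-0.86749968 10.27649207  2.92828339] [-0.24 -0.05  1.83  0.06  1.38 -1.92] [-83.91472902 -64.30944962 223.97383432] 0.01322786948698976
tilt 0.05819697907191771 theta 0.4943286202196688 rad 158.2667284498548
0.532 [-6. -4. -0.] [ 0.01  0.   -0.09]
0.57 [-14.  -8.  -0.] [ 0.01  0.   -0.31]
0.608 [-21. -12.  -0.] [ 0.    0.   -0.53]
0.646 [-29. -15.  -0.] [ 0.    0.   -0.74]
0.684 [-37. -19.  -0.] [ 0.    0.   -0.96]
0.722 [-46. -22.  -0.] [ 0.    0.   -1.18]
0.76 [-54. -25.  -0.] [ 0.   0.  -1.4]
0.798 [-62. -28.  -0.] [ 0.    0.   -1.61]
0.836 [-71. -30.  -0.] [ 0.    0.   -1.83]
0.874 [-79. -32.  -0.] [ 0.    0.   -2.05]
0.912 [-88. -34.  -0.] [ 0.    0.   -2.27]
0.95 [-97. -35.  -0.] [ 0.    0.   -2.48]
```

{"op": "send_rows", "data": {
  "commands": [
    [9,[-4,-4,0],[0,0,-0.1]],
    [9,[-12,-8,0],[0,0,-0.3]],
    [9,[-19,-12,0],[0,0,-0.53]],
    [9,[-27,-15,0],[0,0,-0.74]],
    [9,[-35,-19,0],[0,0,-0.96]],
    [9,[-44,-22,0],[0,0,-1.18]],
    [9,[-52,-25,0],[0,0,-1.4]],
    [9,[-60,-28,0],[0,0,-1.61]],
    [9,[-69,-30,0],[0,0,-1.83]],
    [9,[-77,-32,0],[0,0,-2.05]],
    [9,[-86,-34,0],[0,0,-2.27]],
    [9,[-95,-35,0],[0,0,-2.48]]
  ]
}}

```text
time_s: 12.25
ee_pos: [0.5029, -0.0839, 0.427]
tool_rot: [-0.946, -1.392, 1.08]
force: [-3.2, 9.7, 14.9]
grip_width: 0.0132
```

```bash
python3 arc2.py 1.4
python3 - <<'E'
from h import *
im=eyes.capture('side');cv2.imwrite('pics/k_s.png',cv2.resize(im[100:300,240:440],(600,600),interpolation=cv2.INTER_CUBIC)[:,:,::-1])
E
```

```text
12.25 [-3.24934486  9.73881506 14.90827214] [-0.46  0.    1.73  0.23  1.56 -2.16] [ -83.8235296  -123.69222952  262.04493577] 0.013222777863947313
tilt 0.274554464063622 theta 0.9384947041415408 rad 160.39379663515658
0.977 [-9. -1. -0.] [ 0.02  0.04 -0.16]
1.015 [-18.  -4.  -0.] [ 0.02  0.04 -0.38]
1.054 [-26.  -7.  -0.] [ 0.02  0.04 -0.6 ]
1.092 [-35.  -9.  -0.] [ 0.02  0.04 -0.82]
1.131 [-44. -11.  -0.] [ 0.02  0.04 -1.04]
1.169 [-53. -13.  -0.] [ 0.02  0.04 -1.26]
1.208 [-62. -15.  -0.] [ 0.02  0.04 -1.48]
1.246 [-71. -16.  -0.] [ 0.02  0.04 -1.7 ]
1.285 [-80. -18.  -0.] [ 0.02  0.04 -1.92]
1.323 [-89. -18.  -0.] [ 0.02  0.04 -2.14]
1.362 [-98. -19.  -0.] [ 0.02  0.04 -2.36]
1.4 [-108.  -19.   -0.] [ 0.02  0.04 -2.58]
```

View pics/k_s.png

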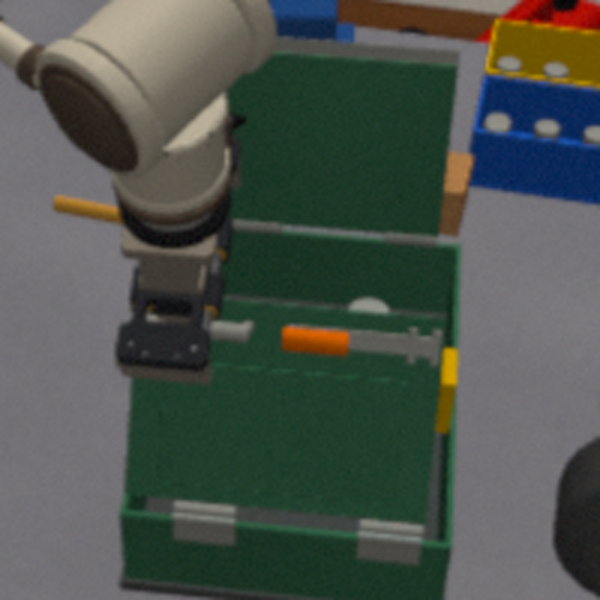

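```bash
sed -i 's/RB=np.hypot(150,48)/RB=161./' arc2.py; python3 arc2.py 1.45
```

```text
12.3 [-4.35904363  7.78632385 15.7191626 ] [-0.47  0.    1.73  0.23  1.56 -2.16] [ -83.78101075 -124.92866324  262.37090409] 0.013218247446370655
tilt 0.2741402525405233 theta 0.9464583288831048 rad 160.31557828921254
0.988 [-9. -4. -0.] [ 0.03  0.03 -0.23]
1.03 [-18.  -7.  -0.] [ 0.03  0.03 -0.47]
1.072 [-28. -10.  -0.] [ 0.02  0.03 -0.71]
1.114 [-38. -13.  -0.] [ 0.02  0.03 -0.95]
1.156 [-48. -15.  -0.] [ 0.02  0.03 -1.19]
1.198 [-57. -17.  -0.] [ 0.02  0.03 -1.43]
1.24 [-67. -19.  -0.] [ 0.02  0.03 -1.67]
1.282 [-78. -20.  -0.] [ 0.02  0.03 -1.91]
1.324 [-88. -21.  -0.] [ 0.02  0.03 -2.15]
1.366 [-98. -22.  -1.] [ 0.02  0.03 -2.39]
1.408 [-108.  -22.   -1.] [ 0.02  0.03 -2.63]
1.45 [-118.  -22.   -1.] [ 0.02  0.03 -2.88]
```

{"op": "send_rows", "data": {
  "commands": [
    [9,[-7,-5,0],[0,0,-0.23]],
    [9,[-16,-9,0],[0,0,-0.47]],
    [9,[-26,-12,0],[0,0,-0.71]],
    [9,[-36,-15,0],[0,0,-0.95]],
    [9,[-46,-17,0],[0,0,-1.19]],
    [9,[-55,-19,0],[0,0,-1.43]],
    [9,[-65,-21,0],[0,0,-1.67]],
    [9,[-76,-22,0],[0,0,-1.91]],
    [9,[-86,-23,0],[0,0,-2.15]],
    [9,[-96,-24,0],[0,0,-2.39]],
    [9,[-106,-24,0],[0,0,-2.63]],
    [9,[-116,-24,0],[0,0,-2.88]]
  ]
}}

```text
time_s: 13.5
ee_pos: [0.515, -0.2038, 0.4175]
tool_rot: [-0.754, -1.464, 0.893]
force: [3.2, 1.1, 3.8]
grip_width: 0.0138
```

```bash
python3 arc2.py 1.85
python3 - <<'E'
from h import *
im=eyes.capture('side');cv2.imwrite('pics/l_s.png',cv2.resize(im[100:300,240:440],(600,600),interpolation=cv2.INTER_CUBIC)[:,:,::-1])
E
```

```text
13.5 [3.22814322 1.12307366 3.76359313] [-0.68  0.19  1.57  0.37  1.75 -2.36] [ -84.13089124 -205.41274168  268.77126868] 0.013758599581530835
tilt 0.5201612039362 theta 1.4500803440678498 rad 161.9187453057216
1.483 [-9. -1. -0.] [ 0.03  0.02 -0.25]
1.517 [-17.  -2.  -0.] [ 0.03  0.02 -0.44]
1.55 [-25.  -3.  -0.] [ 0.03  0.02 -0.63]
1.583 [-33.  -4.  -0.] [ 0.03  0.02 -0.82]
1.617 [-40.  -5.  -0.] [ 0.03  0.02 -0.92]
1.65 [-45.  -6.  -1.] [ 0.03  0.02 -0.92]
1.683 [-51.  -7.  -1.] [ 0.03  0.02 -0.92]
1.717 [-56.  -7.  -1.] [ 0.03  0.02 -0.92]
1.75 [-61.  -7.  -1.] [ 0.03  0.02 -0.92]
1.783 [-67.  -7.  -1.] [ 0.03  0.02 -0.92]
1.817 [-72.  -7.  -1.] [ 0.03  0.02 -0.92]
1.85 [-78.  -7.  -1.] [ 0.03  0.02 -0.92]
```

View pics/l_s.png

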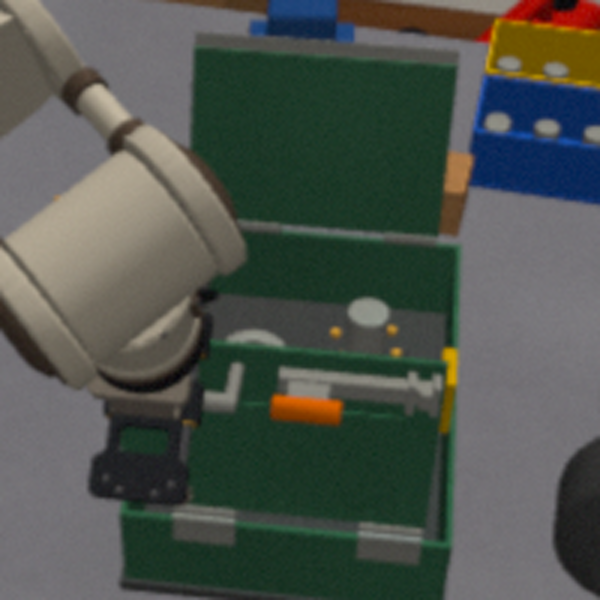

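{"op": "send_rows", "data": {
  "commands": [
    [9,[-9,-1,0],[0,0,-0.25]],
    [9,[-17,-2,0],[0,0,-0.44]],
    [9,[-25,-3,0],[0,0,-0.63]],
    [9,[-33,-4,0],[0,0,-0.82]],
    [9,[-40,-5,0],[0,0,-0.92]],
    [9,[-45,-6,0],[0,0,-0.92]],
    [9,[-51,-7,0],[0,0,-0.92]],
    [9,[-56,-7,0],[0,0,-0.92]],
    [9,[-61,-7,0],[0,0,-0.92]],
    [9,[-67,-7,0],[0,0,-0.92]],
    [9,[-72,-7,0],[0,0,-0.92]],
    [9,[-78,-7,0],[0,0,-0.92]]
  ]
}}

```text
time_s: 14.75
ee_pos: [0.5222, -0.2747, 0.384]
tool_rot: [-0.693, -1.484, 0.833]
force: [6.6, -0.3, 1.2]
grip_width: 0.0137
```

```bash
python3 arc2.py 1.93 4
python3 - <<'E'
from h import *
im=eyes.capture('side');cv2.imwrite('pics/m_s.png',cv2.resize(im[100:300,240:440],(600,600),interpolation=cv2.INTER_CUBIC)[:,:,::-1])
E
```

```text
14.75 [ 6.5822915  -0.26552517  1.20080933] [-0.77  0.34  1.47  0.38  1.8  -2.45] [ -84.17713892 -265.46999168  242.35848175] 0.013686780547461426
tilt 0.5977479444273474 theta 1.858810076662577 rad 160.53910605838973
1.877 [-3. -0. -1.] [ 0.04  0.01 -0.03]
1.894 [-6. -0. -1.] [ 0.04  0.01 -0.03]
1.912 [-9. -0. -1.] [ 0.04  0.01 -0.03]
1.93 [-12.  -0.  -1.] [ 0.04  0.01 -0.03]
```

View pics/m_s.png

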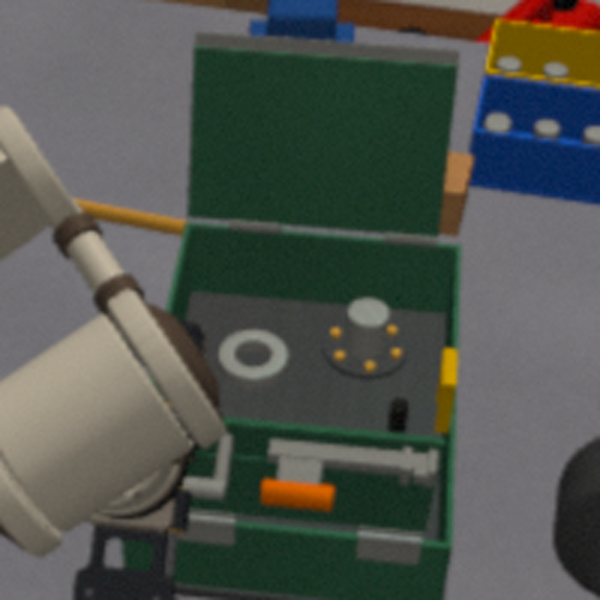

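{"op": "send_rows", "data": {
  "commands": [
    [9,[-3,0,-0.5],[0,0,0]],
    [9,[-6,0,-1],[0,0,0]],
    [9,[-9,0,-1],[0,0,0]],
    [9,[-11,0,-1],[0,0,0]],
    [9,[-11,0,-1],[0,0,0]],
    [34,[-11,0,-1],[0,0,0]],
    [34,[-11,0,-1],[0,0,0]],
    [34,[-11,0,-1],[0,0,0]]
  ]
}}

```text
time_s: 15.6
ee_pos: [0.5233, -0.282, 0.3757]
tool_rot: [-0.686, -1.48, 0.833]
force: [-0.2, 0.6, -0.6]
grip_width: 0.0332
```

```bash
python3 arc2.py 1.93 1
python3 - <<'E'
from h import *
im=eyes.capture('side');cv2.imwrite('pics/n_s.png',cv2.resize(im[100:300,240:440],(600,600),interpolation=cv2.INTER_CUBIC)[:,:,::-1])
im=eyes.capture('wrist');cv2.imwrite('pics/n_w.png',im[:,:,::-1])
E
```

```text
15.6 [-0.21068303  0.60243076 -0.58566628] [-0.78  0.36  1.46  0.38  1.79 -2.46] [ -84.77892623 -272.14958538  234.43683682] 0.03315750384874449
tilt 0.6025511271615909 theta 1.9219265172480424 rad 158.0646379918396
1.93 [-1. -3.  0.] [-0.02 -0.01  0.03]
```

View pics/n_s.png

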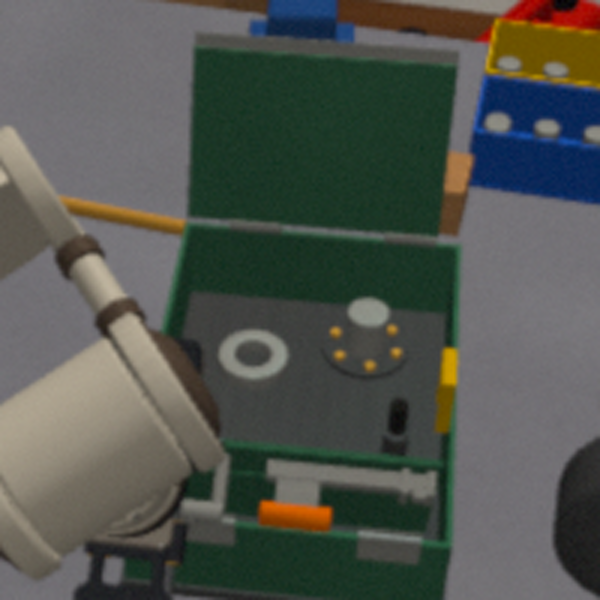

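View pics/n_w.png

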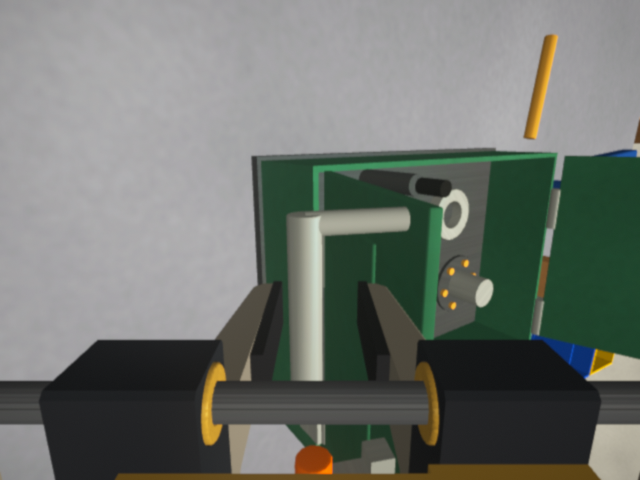

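{"op": "send_rows", "data": {
  "commands": [
    [34,[-3,0,0],[0,0,0]],
    [34,[-3,-20,0],[0,0,0]],
    [34,[-3,-50,0],[0,0,0]],
    [34,[-3,-90,0],[0,0,0]],
    [34,[-3,-120,0],[0,0,0]],
    [34,[-3,-120,0],[0,0,0]],
    [34,[-3,-120,0],[0,0,0]]
  ]
}}

```text
time_s: 16.4
ee_pos: [0.5307, -0.3524, 0.4732]
tool_rot: [-0.689, -1.481, 0.833]
force: [0.3, -0.5, -0.5]
grip_width: 0.0338
```

Run:
```python
from h import *
p,q,o=pose();print(o['time_s'],o['force'],p,pinch())
for n in('side','top'):
    im=eyes.capture(n);cv2.imwrite(f'pics/o_{n}.png',im[:,:,::-1])
im=eyes.capture('side');cv2.imwrite('pics/o_sz.png',cv2.resize(im[100:300,240:440],(600,600),interpolation=cv2.INTER_CUBIC)[:,:,::-1])
im=eyes.capture('wrist');cv2.imwrite('pics/o_w.png',im[:,:,::-1])
P=eyes.camera_params('wrist');H=P['hand_eye']
def pw(X):
    t=q.inv().apply(X-p);c=H[:3,:3].T@(t-H[:3,3]);return np.array([P['cx']+P['fx']*c[0]/-c[2],P['cy']-P['fy']*c[1]/-c[2]])
for th in(1.8,1.95):
    # leaf free edge top corners (165,6)
    y=-175+165*np.cos(th)-0*np.sin(th);z=108+165*np.sin(th)
    print(th,[ (proj('side',W([x,y,z])).round(1),((proj('side',W([x,y,z]))-[240,100])*3).round(0)) for x in(-122,122)])
    for d in(28,0):
      yb=-175+148*np.cos(th)-45*np.sin(th);zb=108+148*np.sin(th)+45*np.cos(th)
      x=14
      print('grip',(proj('side',W([x,yb,zb]))-[240,100])*3)
```

```text
16.4 [ 0.34116481 -0.51265211 -0.50044887] [ 0.53070495 -0.35238013  0.47324778] [ -84.48164526 -343.16303363  331.84203177]
1.8 [(array([278.4, 232.4]), array([115., 397.])), (array([392.6, 243.2]), array([458., 430.]))]
grip [297.57585981 482.38378795]
grip [297.57585981 482.38378795]
1.95 [(array([276.6, 242.8]), array([110., 428.])), (array([391.9, 254. ]), array([456., 462.]))]
grip [294.31422701 515.16559729]
grip [294.31422701 515.16559729]
```

View pics/o_sz.png

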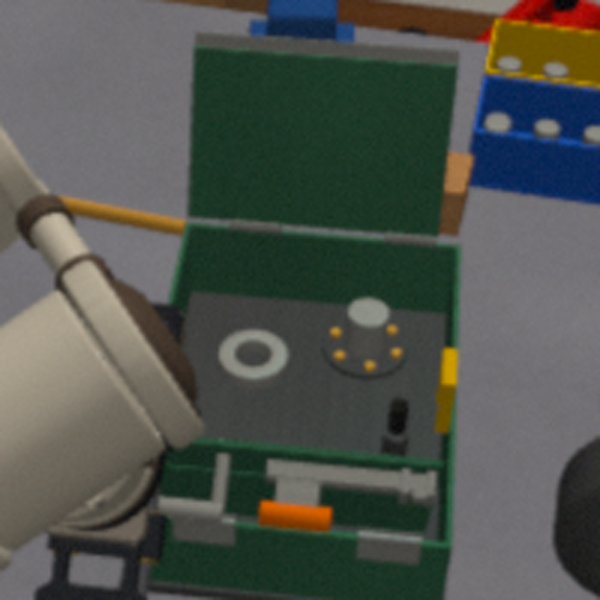

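View pics/o_top.png

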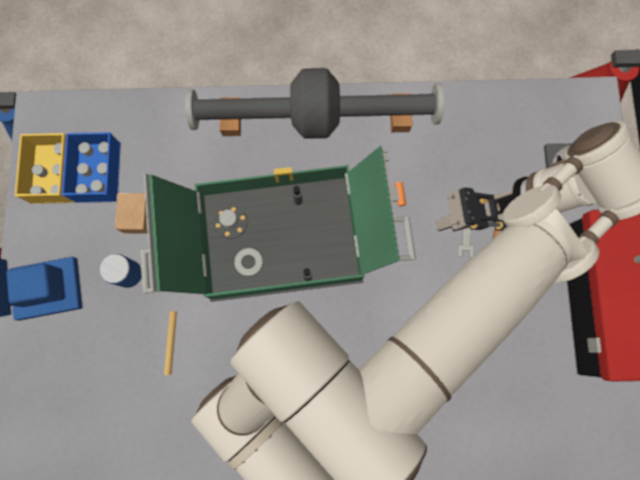

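View pics/o_side.png

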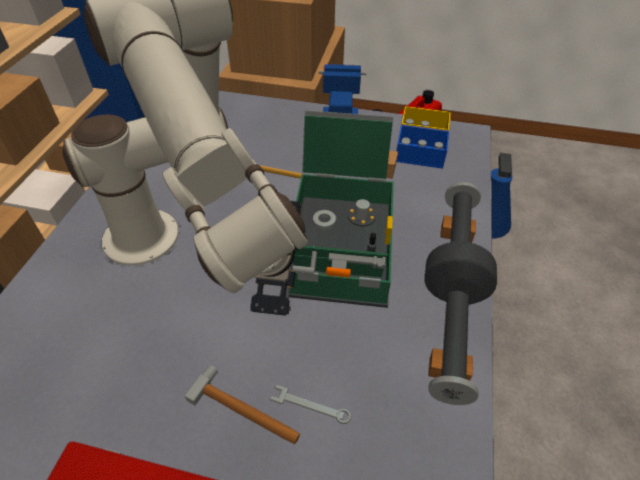

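Run:
```python
from cell import r
o=r.observe();print(o['time_s'],o['force']);print(r.sign_off())
```

```text
16.6 [ 0.50231374  0.76555579 -0.8288121 ]
the job is handed in; nothing more can be done
None
```

The passive leaf is unbolted and standing open by itself at about 1.95 rad. The bolt is fully drawn and the other leaf is still open. I handed the job in at 16.6 s.

- **Unhooking:** I held the orange grip and pressed the leaf down about 7 to 8 mm (about 9 to 10 N), well short of squashing it on the rim. The bolt then drew 40 mm to its stop, with 9 N against it there. I eased the leaf up and let go of the bolt while it was still pulled back.
- **Opening:** I took the lifting bar, swung the leaf round its hinge to about 1.92 rad, let go and backed the arm clear.
- **Last checks:** The side view puts the leaf's edge and the orange grip within a few pixels of where they should be for 1.95 rad with the bolt drawn. The other leaf, the bearing, the flange and the things on the bench show no visible movement. The force reading is about zero, with nothing touching the robot.
- **Disagreement:** Halfway through the swing the arm felt up to 18 N pushing it outward. My estimate of the bar's arc was about 3 mm too small, so I corrected it on the way. No force came near the limits.

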